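# Snug an adjustable wrench onto a gas cap and tighten it

## Robot

A 7-joint arm with a two-finger parallel gripper is mounted at the origin on the work surface. World frame = base frame: x ahead of the robot, y to its left, z up, the work surface at z = 0. Lengths are in mm, angles in rad, forces in N, time in s.
With the tool pointing down it reaches from about 400 to 925 mm from the base axis. Payload 4.1 kg.
Tool frame: the origin (TCP) lies between the finger pads; the fingertips stand 11 mm ahead of it and the grasp point (between the pads) lies 8 mm behind it; z points along the fingers, y is the direction in which the jaws open and shut (so a half turn about z gives the same grasp; the last joint's range is limited). The gripper opens to 85 mm and grips with 20 to 120 N. Pads are 22 mm wide; open, the fingers measure 114 mm over their backs; the gripper's body (76 mm by 85 mm) begins 54 mm behind the grasp point. The pads swing forward as they close: fully open they stand 13 mm farther back than shut.
Start: joints at [-1.373, 0.398, 0.045, 1.537, -0.019, 1.207, -0.051], TCP at [190.078, 621.621, 242.347] pointing down, gripper open.
Joint ranges: [-2.82, 2.82], [-0.49, 2.23], [-1.37, 1.46], [0, 2.46], [-1.36, 4.5], [0.23, 2], [-2.94, 2.94]. Speed limits (rad/s): [2.57, 2.57, 3.14, 3.14, 3.14, 3.14, 3.14].

## Interface

Orientations are given as a rotation vector (axis times angle).
In Python, from plant import get_obs, snapshot, camera_params, finish_job, trace, pinpoint gives the robot as it stands.
- The arm moves only by the tool send_rows, never from a script. Its arguments are lists of equal length, an entry for each row: "fingers": the opening, from -1 (shut) to 1 (fully open); "dp": the shift along the tool's x, y, z in units of 25 mm (1.0 is 25 mm), a list of three; "spin": the turn about the tool's z in units of 5 degrees (1.0 is 5 degrees). In form: {"fingers": [fingers, ...], "dp": [[tx, ty, tz], ...], "spin": [spin, ...]}. A call has 1 to 10 rows; each row is the pose to reach, as a shift and turn from the pose commanded when the call began, along the tool's axes at that moment; what a row does not reach only later rows make up. A row lasts 1/8 s, in which the tool goes at most 62.5 mm and 10.7 degrees, less where a joint would pass 70% of its speed; a pose out of reach is approached as far as the arm can. A call with a gripper value outside its range is refused whole. The fingers move at their own pace and stop on an object; the grip force is fixed at half the most. Time passes only in rows, so rows that repeat a pose let the fingers close. It gives the time, the measured TCP pose, the force and the opening at its end, in the units of the state.
- get_obs(): the state, without advancing time (a new reading comes with each control period).
- snapshot(name): name is "side" or "top" or "wrist"; returns the picture (400x640x3 uint8, red, green, blue); there is no depth.
- camera_params(name): a dict with "intrinsics" (3x3 intrinsics, pixels), "cam_to_world" (4x4, takes a point from camera to world coordinates); the wrist camera has in their place "T_tool_cam" (4x4, takes a point from camera to tool coordinates, whose origin is the TCP and whose axes are the flange's). Camera axes: x right, y down, z forward; pixel columns grow to the right and rows downward; lengths in mm; the calibration is good to about 2 mm. A picture is of the moment at which its call begins: read the wrist's pose just before it. camera_params takes no time and is no camera call.
- finish_job(): hands the job in, once; it reports no verdict.
Trained networks look in the newest picture that a camera, given by its name, has taken for a name from the list of things; names that differ only in an ending like _2 or _b are one class to them, and where a whole thing is asked for, a point or a joint stands for the part that bears it (a point fixed in the world has none). Each returns a list of dicts, best first, with "conf" (0 to 1); they miss things now and then, are a little off and sometimes report something else, mostly with a low value. They report only what shows in the picture. A call takes as long as a camera call.
- trace(query, camera): "region" (400x640 bool, what is visible of it).
- pinpoint(query, camera): "at" ([x, y, z] in mm, in the coordinates of the camera as it stood for that picture, good to about 4 mm: a listed point, or the origin of a listed thing).
The state is a dict: "time": time; "joint_pos": joint angles; "dq": joint speeds; "effort": joint torques, N m; "tcp_pos": TCP position; "eef_rot": TCP orientation; "ft_force": force on the tool from outside, world axes, zero at the start; "ft_torque": the same for the moment, N m; "gripper_width": finger opening in mm.
Only numpy, scipy, OpenCV 4.12 (cv2) and the standard library are available. Lean on these libraries where they do the work, as an engineer would, in place of code of your own. Each camera call takes 0.05 s, during which the arm holds its last target. There are 200 camera calls.

## Task

The big adjustable wrench sitting on the hex cap of the gas riser is open too wide. Stroke its worm roller from above until the jaws just fit the cap, and only then swing the handle clockwise (seen from above) to tighten the cap by an eighth of a turn, 45 degrees from where the handle started. Leave the green cup where it stands.

Things in the scene. Friction and masses are not known exactly. Their poses are not given: they have to be found in the camera images.
- worm_top (a point): Top line of the dark knurled worm roller (22 mm diameter, 24 mm long, axle along y) in the big steel adjustable wrench, 76 mm above the table; fixed to the wrench, does not roll. x: level, along the handle from cap to free end; y: level, towards the fixed jaw; z up. The cap's axis is at x -50, y +6 mm. The roller's top stands 6 mm above the flat head, 3 mm or more above the cap.
- handle (a point): Centre of the wrench's handle, 150 mm from the upright axis of the 30 mm brass hex cap; same axes as worm_top. Handle 26 mm wide (y), 10 mm thick (z), from 50 mm nearer the cap to 108 mm farther out; free space beneath it down to the table. The wrench (280 mm long, lying level on a short flanged pipe) is held on the cap: it cannot lift off and only turns about the cap's axis.
- worm (a joint): Rad the roller has yet to roll until the jaws just fit: 1.0 to 1.8 at the start, 0 when snug (hard stop; more rolling just slips). A rad moves the jaw 4 mm. It falls when a fingertip, pressed on the roller's top with 3 to 20 N, drags the top away from the cap towards the handle's free end (11 mm per rad). Stays where left; several strokes may be made.
- wrench (a joint): Angle of wrench and cap about the cap's upright axis, rad: 0 at the start, growing clockwise seen from above. Stiff with friction (0.5 N m, some 4 N at mid handle); stays where it is left.
- cup: Loose green enamel mug standing upright near the work, 80 mm in diameter, 80 mm high, origin at the centre of its underside, its small handle at its +y side. A bystander.

How it is judged (in metres and radians):
On the way:
1. the jaws are rolled shut onto the cap (worm within 0.35 rad of snug) while the wrench is still within 10 degrees of its start (value of joint worm below 0.35 rad and value of joint wrench between -0.17 and 0.17 rad), for 0.2 s.
At the end, for the whole second after the job is handed in: The jaws are snug on the cap (worm within 0.35 rad of 0), the wrench is at rest 45 degrees clockwise of its start, give or take 11.5 degrees, and the cup stands upright within 30 mm of where it was (value of joint worm below 0.35 rad and value of joint wrench between 0.585 and 0.985 rad and velocity of joint wrench between -0.05 and 0.05 rad/s and distance of cup from where it was at the start of the episode below 0.03 m and angle between cup's own z axis and vertical below 0.2 rad); the robot touches nothing.
It fails at once if the wrench is swung more than 10 degrees either way while its jaws are still loose on the cap (it would round the corners) (value of joint worm above 0.4 rad and (value of joint wrench above 0.175 rad or value of joint wrench below -0.175 rad)).
It fails at once if the green cup is pushed more than 30 mm or knocked over (distance of cup from where it was at the start of the episode above 0.03 m or angle between cup's own z axis and vertical above 0.5 rad).
It also fails if it takes over 45 s, if anything falls off the work surface, if the arm or the gripper's body presses on something with over 40 N, if the wrist force passes 120 N, or if a joint passes its speed limit or range.

## Working session

There is one attempt and no reset: what is moved stays moved. The work goes in short steps, Python scripts to look and compute and a tool call to move; the robot and the scene stay as the last step left them, time stands still between calls to the robot, and variables do not carry over. Pictures are saved under pics/ and viewed, about 8 in all and at most 12, crops included, and the job is handed in when it is done.

Besides the shell and the picture viewer there is one more tool, called after ">>>" as a command line: name --pt "numbers of a row" for each row, then --argument value for the rest. send_rows: Moves the arm, as the interface text tells. Its arguments: {"type":"object","properties":{"fingers":{"type":"array","items":{"type":"number"}},"dp":{"type":"array","items":{"type":"array","items":{"type":"number"}}},"spin":{"type":"array","items":{"type":"number"}}},"required":["fingers","dp","spin"]}

```bash
mkdir -p pics
cat > h.py <<'E'
import numpy as np, cv2
from plant import *
from scipy.spatial.transform import Rotation as R
def T(cam,o=None):
    p=camera_params(cam)
    if cam!="wrist": return np.array(p["cam_to_world"])
    o=o or get_obs(); M=np.eye(4); M[:3,:3]=R.from_rotvec(o["eef_rot"]).as_matrix(); M[:3,3]=o["tcp_pos"]
    return M@np.array(p["T_tool_cam"])
def find(q,cam,M,n=2):
    for d in pinpoint(q,cam)[:n]:
        print(cam,q,round(d["conf"],2),np.round((M@np.r_[d["at"],1])[:3],1))
def snap(cam,name):
    M=T(cam); im=snapshot(cam); cv2.imwrite(f"pics/{name}.png",im[:,:,::-1]); return M
E
python3 - <<'E'
from h import *
ims=[]
for c in("top","side","wrist"):
    M=snap(c,c+"0")
    for q in("worm_top","handle","cup"): find(q,c,M)
o=get_obs(); print(o); print(R.from_rotvec(o["eef_rot"]).as_matrix().round(3))
a=[cv2.imread(f"pics/{c}0.png") for c in("top","side")]
cv2.imwrite("pics/both.png",cv2.resize(np.vstack(a),(480,600)))
E
```

```text
top worm_top 0.69 [647.1  52.1  79.8]
top handle 0.74 [661.5 -46.   63. ]
top cup 0.87 [ 557.7 -307.8    1.9]
side worm_top 0.67 [638.5  48.4  73.8]
side handle 0.71 [662.8 -43.1  71. ]
side cup 0.71 [ 5.545e+02 -3.067e+02  5.000e-01]
{'time': 0.6, 'joint_pos': array([-1.37300223,  0.39835104,  0.04508582,  1.53658347, -0.01869976,
        1.20688959, -0.05070751]), 'dq': array([-0.001196  , -0.00109477, -0.00043358,  0.00084747,  0.00043013,
       -0.00038419,  0.00107109]), 'effort': array([-7.61609135e-04, -4.74746096e+01,  1.36175685e+00, -2.54385585e+01,
        1.13113469e-02,  1.32221663e-03, -4.08889392e-06]), 'tcp_pos': array([190.07113413, 621.63542979, 242.38545825]), 'eef_rot': array([4.64366622e-01, 3.10705732e+00, 2.96071389e-04]), 'ft_force': array([-0.58392862, -0.61335912, -0.12565255]), 'ft_torque': array([ 0.02109683,  0.0079436 , -0.02300939]), 'gripper_width': 85.29834727267135}
[[-0.956  0.292  0.   ]
 [ 0.292  0.956  0.   ]
 [ 0.     0.    -1.   ]]
```

View pics/both.png

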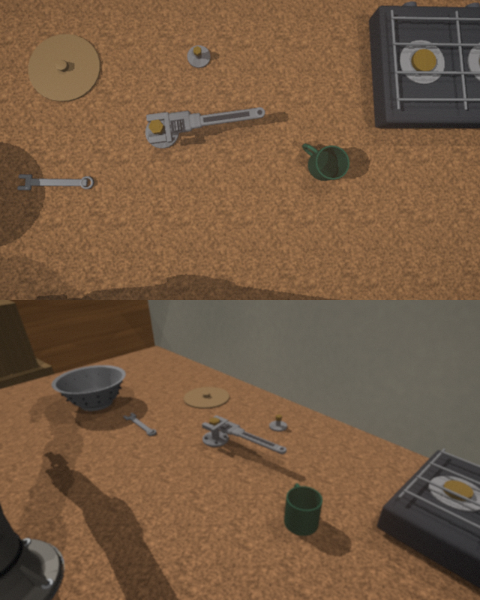

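The top view has +x up and +y left. The wrench cap is at the left with its handle pointing towards −y. The cup is at the lower right, clear of a clockwise swing. I'll move above the worm with the fingers shut.

>>> send_rows --fingers '[-1,-1,-1,-1,-1,-1,-1,-1,-1,-1]' --pt "-24 -16.6 0" --pt "-24 -16.6 0" --pt "-24 -16.6 0" --pt "-24 -16.6 0" --pt "-24 -16.6 0" --pt "-24 -16.6 0" --pt "-24 -16.6 0" --pt "-24 -16.6 0" --pt "-24 -16.6 0" --pt "-24 -16.6 0" --spin '[12.6,12.6,12.6,12.6,12.6,12.6,12.6,12.6,12.6,12.6]'

```text
time: 1.85
tcp_pos: [578.8, 130.1, 242.7]
eef_rot: [2.019, 2.407, 0.002]
ft_force: [0.5, 1.2, -0.0]
gripper_width: 0.2
```

>>> send_rows --fingers '[-1,-1]' --pt "0 0 0" --pt "0 0 0" --spin '[0,0]'

```text
time: 2.1
tcp_pos: [577.4, 131.9, 242.1]
eef_rot: [-2.019, -2.406, -0.0]
ft_force: [0.0, 0.3, 0.3]
gripper_width: 0.0
```

Run:
```python
from h import *
M=snap("wrist","w1")
for q in("worm_top","handle"): find(q,"wrist",M)
o=get_obs(); print(o["time"],o["tcp_pos"],o["ft_force"]); print(R.from_rotvec(o["eef_rot"]).as_matrix().round(3)); print(camera_params("wrist")["T_tool_cam"])
```

```text
wrist worm_top 0.68 [645.7  50.3  75.2]
2.25 [576.82999008 133.52506865 242.201591  ] [ 0.10238366 -0.38205792 -0.23612741]
[[-0.177  0.984 -0.001]
 [ 0.984  0.177  0.001]
 [ 0.001 -0.    -1.   ]]
[[-3.69252377e-04 -9.49081182e-01 -3.15031385e-01  8.13462678e+01]
 [ 9.99999914e-01 -2.91716634e-04 -2.93271026e-04  9.80022176e-01]
 [ 1.86438117e-04 -3.15031466e-01  9.49081209e-01 -1.31775476e+02]
 [ 0.00000000e+00  0.00000000e+00  0.00000000e+00  1.00000000e+00]]
```

View pics/w1.png

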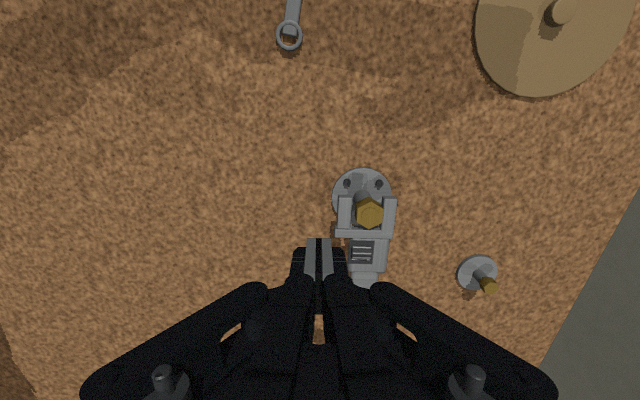

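>>> send_rows --fingers '[-1,-1,-1,-1,-1,-1]' --pt "-3 1 0.6" --pt "-5.8 2 2" --pt "-5.8 2 2.4" --pt "-5.8 2 2.4" --pt "-5.8 2 2.4" --pt "-5.8 2 2.4" --spin '[0,0,0,0,0,0]'

```text
time: 3.0
tcp_pos: [652.3, -0.1, 183.3]
eef_rot: [2.015, 2.41, 0.003]
ft_force: [-0.0, 0.4, -0.2]
gripper_width: -0.0
```

```bash
cat >> h.py <<'E'
def px(u,v,z,M,cam="wrist"):
    K=np.array(camera_params(cam)["intrinsics"]); d=M[:3,:3]@np.linalg.solve(K,[u,v,1.]); return (M[:3,3]+d*(z-M[2,3])/d[2]).round(1)
E
python3 - <<'E'
from h import *
M=snap("wrist","w2"); np.save("M2.npy",M)
for q in("worm_top","handle"): find(q,"wrist",M)
o=get_obs(); print(o["time"],o["tcp_pos"],o["ft_force"]); print(R.from_rotvec(o["eef_rot"]).as_matrix().round(3))
print(px(361,251,76,T("wrist")))
E
```

```text
wrist worm_top 0.81 [649.2  50.2  74.2]
wrist handle 0.86 [664.2 -46.   66.8]
3.15 [652.24531734  -1.26293437 183.09427493] [-0.39256804  0.14153614  0.67242338]
[[-0.176  0.984  0.001]
 [ 0.984  0.176  0.001]
 [ 0.001  0.001 -1.   ]]
[703.1 -46.3  76. ]
```

View pics/w2.png

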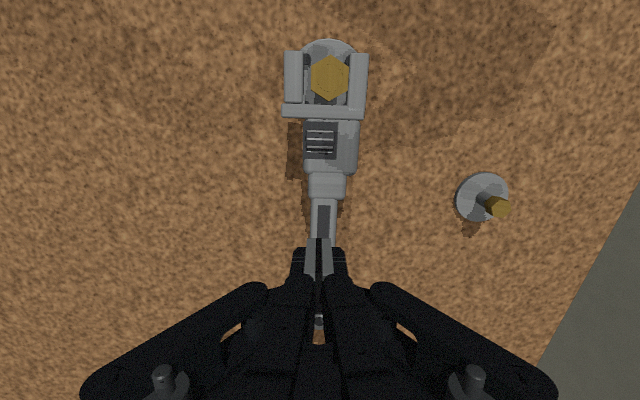

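Run:
```python
from h import *
M=np.load("M2.npy")
w=px(320,140,76,M);c=px(330,77,72,M);print(w,c)
for d in trace("worm_top","wrist")[:2]:
    v,u=np.nonzero(d["region"]);print(d["conf"],u.min(),u.max(),v.min(),v.max(),len(u))
for d in pinpoint("worm_top","wrist")[:1]:
    K=np.array(camera_params("wrist")["intrinsics"]);p=K@d["at"];print(p/p[2])
# tool coords of the fingertip bounds in the picture
for uv in((305,240),(333,240),(319,238)):
    p=px(*uv,172,M);print("tip",p)
```

```text
[645.5  52.   76. ] [644.6 102.1  72. ]
0.96 281 369 50 329 9976
[323.81674526 142.64214599   1.        ]
tip [644.4   6.4 172. ]
tip [660.1   9.2 172. ]
tip [652.1   9.  172. ]
```

>>> send_rows --fingers '[-1,-1,-1,-1,-1,-1,-1]' --pt "1.2 0.1 0" --pt "2.4 0.12 0.5" --pt "2.4 0.12 2" --pt "2.4 0.12 3" --pt "2.4 0.12 3.5" --pt "2.4 0.12 3.5" --pt "2.4 0.12 3.5" --spin '[0,0,0,0,0,0,0]'

```text
time: 4.12
tcp_pos: [645.6, 56.7, 96.1]
eef_rot: [2.019, 2.405, 0.003]
ft_force: [0.6, -1.3, 0.5]
gripper_width: -0.0
```

>>> send_rows --fingers '[-1,-1,-1]' --pt "0 0 0.15" --pt "0 0 0.25" --pt "0 0 0.25" --spin '[0,0,0]'

```text
time: 4.5
tcp_pos: [644.5, 56.9, 88.5]
eef_rot: [-2.019, -2.406, 0.0]
ft_force: [0.1, 0.6, 0.5]
gripper_width: 0.3
```

>>> send_rows --fingers '[-1,-1,-1]' --pt "0.1 0 0.06" --pt "0.1 0 0.1" --pt "0.1 0 0.1" --spin '[0,0,0]'

```text
time: 4.88
tcp_pos: [644.4, 59.8, 86.8]
eef_rot: [-2.019, -2.407, -0.001]
ft_force: [-1.5, 0.9, 5.0]
gripper_width: -0.2
```

>>> send_rows --fingers '[-1,-1,-1]' --pt "0 0 0.04" --pt "0 0 0.04" --pt "-0.08 0 0.04" --spin '[0,0,0]'

```text
time: 5.25
tcp_pos: [644.6, 58.8, 86.7]
eef_rot: [-2.017, -2.406, -0.003]
ft_force: [-4.6, 2.2, 11.2]
gripper_width: 0.6
```

>>> send_rows --fingers '[-1,-1,-1,-1,-1,-1,-1,-1]' --pt "-0.08 0 0" --pt "-0.16 0 0" --pt "-0.24 0 0" --pt "-0.32 0 0" --pt "-0.4 0 0" --pt "-0.48 0 0" --pt "-0.56 0 0" --pt "-0.56 0 0" --spin '[0,0,0,0,0,0,0,0]'

```text
time: 6.25
tcp_pos: [646.8, 43.8, 86.8]
eef_rot: [-2.019, -2.405, -0.001]
ft_force: [-3.7, 0.7, 11.1]
gripper_width: -0.0
```

>>> send_rows --fingers '[-1,-1,-1,-1,-1,-1,-1,-1]' --pt "0 0 -0.4" --pt "0 0 -0.4" --pt "0.3 0 -0.4" --pt "0.66 0 -0.4" --pt "0.66 0 -0.4" --pt "0.66 0 -0.2" --pt "0.66 0 0" --pt "0.66 0 0" --spin '[0,0,0,0,0,0,0,0]'

```text
time: 7.25
tcp_pos: [644.2, 60.3, 86.4]
eef_rot: [-2.019, -2.405, -0.002]
ft_force: [-3.5, 1.6, 9.6]
gripper_width: 0.1
```

>>> send_rows --fingers '[-1,-1,-1,-1,-1,-1,-1,-1,-1,-1]' --pt "0 0 0" --pt "-0.08 0 0" --pt "-0.16 0 0" --pt "-0.24 0 0" --pt "-0.32 0 0" --pt "-0.4 0 0" --pt "-0.48 0 0" --pt "-0.56 0 0" --pt "-0.62 0 0" --pt "-0.62 0 0" --spin '[0,0,0,0,0,0,0,0,0,0]'

```text
time: 8.5
tcp_pos: [648.3, 47.9, 86.9]
eef_rot: [-2.017, -2.407, -0.009]
ft_force: [-1.3, 4.0, 8.5]
gripper_width: -0.1
```

The drag force rose to about 4 N and the tip lagged, which fits the hard stop. I'll lift away and check.

>>> send_rows --fingers '[-1,-1,-1,-1,-1,-1]' --pt "0 0 -1" --pt "-0.5 0 -2.5" --pt "-1.8 0 -4" --pt "-1.8 0 -4" --pt "-1.8 0 -4" --pt "-1.8 0 -4" --spin '[0,0,0,0,0,0]'

```text
time: 9.25
tcp_pos: [653.6, 1.7, 183.2]
eef_rot: [-2.015, -2.406, 0.002]
ft_force: [-0.1, 0.8, -0.6]
gripper_width: 0.2
```

Run:
```python
from h import *
M=snap("wrist","w3"); np.save("M3.npy",M)
for q in("worm_top","handle"): find(q,"wrist",M)
o=get_obs(); print(o["time"],o["tcp_pos"],o["ft_force"])
a=cv2.imread("pics/w2.png")[30:220,230:430];b=cv2.imread("pics/w3.png")[30:220,230:430]
cv2.imwrite("pics/cmp.png",cv2.resize(np.hstack([a,b]),None,fx=2,fy=2))
```

```text
wrist worm_top 0.7 [647.1  51.6  76.5]
wrist handle 0.64 [665.1 -46.   65.6]
9.4 [654.06158339   1.22324214 183.86732308] [-0.23233151 -0.15371221 -1.26534685]
```

View pics/cmp.png

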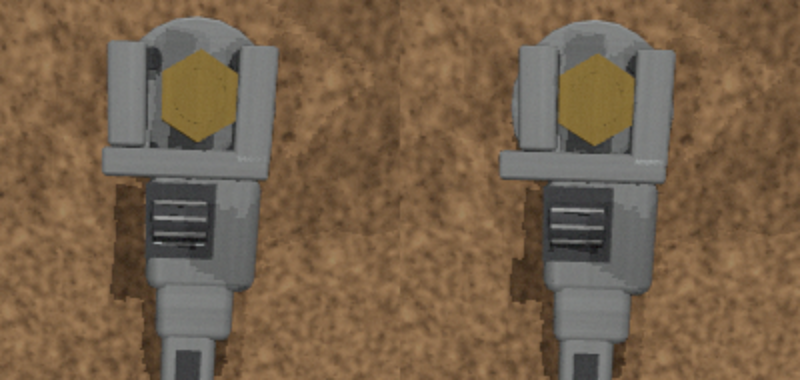

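The jaw that stood about 17 px off the cap now touches it. In stroke 2 the tip was also slipping against the stop. I'll go to the far (+x) side of the handle and down.

>>> send_rows --fingers '[-1,-1,-1,-1,-1,-1,-1,-1,-1]' --pt "-1 0.9 0" --pt "-2.04 1.87 0" --pt "-2.04 1.87 0" --pt "-2.04 1.87 1" --pt "-2.04 1.87 2.5" --pt "-2.04 1.87 4" --pt "-2.04 1.87 4.9" --pt "-2.04 1.87 4.9" --pt "-2.04 1.87 4.9" --spin '[0.5,0.5,0.5,0.5,0.5,0.5,0.5,0.5,0.5]'

```text
time: 10.52
tcp_pos: [710.6, -41.9, 64.1]
eef_rot: [2.07, 2.361, 0.003]
ft_force: [-1.4, -0.9, 0.9]
gripper_width: -0.2
```

```bash
cat > arc.py <<'E'
from h import *
import sys
o=get_obs(); p=o["tcp_pos"]; Rm=R.from_rotvec(o["eef_rot"]).as_matrix(); print(o["time"],p.round(1),o["ft_force"].round(1))
C=np.array([644.6,102.1]); r0=150
cur=np.degrees(np.arctan2(Rm[0,0],Rm[1,0]))  # tool x=(-sin a,cos a)
a=-cur; xh=np.array([np.sin(np.radians(a)),-np.cos(np.radians(a))]); yh=np.array([-xh[1],xh[0]])
print("tool angle",a.round(2),"local",((p[:2]-C)@xh).round(1),((p[:2]-C)@yh).round(1))
def row(phi,off,a0=7.65):
    t=np.radians(a0-phi); x=np.array([np.sin(t),-np.cos(t)]); y=np.array([np.cos(t),np.sin(t)])
    q=np.r_[C+r0*x+off*y,p[2]]; d=Rm.T@(q-p)/25
    return d.round(2).tolist(), round((a-(a0-phi))/5,2)
for s in sys.argv[1:]:
    f,of=map(float,s.split(",")); print(f,of,row(f,of))
E
python3 arc.py 0,32 0,22 10,22 20,22 30,22 36,22 40,22 45,22 47,22
```

```text
10.525 [710.6 -41.9  64.1] [-1.4 -0.9  0.9]
tool angle 7.51 local 151.4 46.6
0.0 32.0 ([0.06, -0.57, -0.0], np.float64(-0.03))
0.0 22.0 ([0.06, -0.97, -0.0], np.float64(-0.03))
10.0 22.0 ([-0.01, -2.02, -0.01], np.float64(1.97))
20.0 22.0 ([0.11, -3.07, -0.01], np.float64(3.97))
30.0 22.0 ([0.42, -4.09, -0.01], np.float64(5.97))
36.0 22.0 ([0.68, -4.67, -0.01], np.float64(7.17))
40.0 22.0 ([0.89, -5.03, -0.01], np.float64(7.97))
45.0 22.0 ([1.18, -5.47, -0.01], np.float64(8.97))
47.0 22.0 ([1.31, -5.64, -0.01], np.float64(9.37))
```

>>> send_rows --fingers '[-1,-1,-1,-1,-1,-1,-1,-1]' --pt "0.06 -0.3 0" --pt "0.06 -0.57 0" --pt "0.06 -0.8 0" --pt "0.05 -1 0" --pt "0.02 -1.5 0" --pt "0 -2 0" --pt "0.05 -2.5 0" --pt "0.1 -3 0" --spin '[0,0,0,0,1,2,3,4]'

```text
time: 11.52
tcp_pos: [636.3, -50.1, 63.4]
eef_rot: [2.45, 1.96, 0.005]
ft_force: [4.5, -0.9, -1.3]
gripper_width: -0.2
```

```bash
python3 - <<'E'
from h import *
M=snap("top","t1"); find("worm_top","top",M);find("handle","top",M)
cv2.imwrite("pics/t1c.png",cv2.resize(cv2.imread("pics/t1.png")[90:290,150:470],None,fx=2,fy=2))
E
python3 arc.py 20,22 30,22 38,22 42,22 45,22
```

```text
top handle 0.59 [609.7 -44.7  65.2]
top handle 0.45 [ 559.9 -306.     3.2]
11.675 [634.3 -49.4  62.8] [ 0.3 -0.3  0.1]
tool angle -12.44 local 150.2 22.6
20.0 22.0 ([0.01, -0.02, 0.0], np.float64(-0.02))
30.0 22.0 ([-0.05, -1.07, 0.0], np.float64(1.98))
38.0 22.0 ([0.03, -1.91, 0.0], np.float64(3.58))
42.0 22.0 ([0.11, -2.33, 0.0], np.float64(4.38))
45.0 22.0 ([0.2, -2.63, 0.0], np.float64(4.98))
```

View pics/t1c.png

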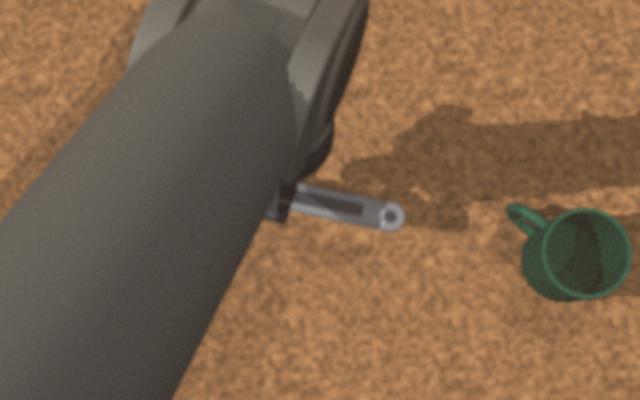

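The handle is following the tip at about 20°. I'll continue to 45°.

>>> send_rows --fingers '[-1,-1,-1,-1,-1,-1,-1,-1]' --pt "-0.03 -0.54 0" --pt "-0.05 -1.07 0" --pt "0 -1.5 0" --pt "0.03 -1.9 0" --pt "0.11 -2.3 0" --pt "0.18 -2.5 0" --pt "0.18 -2.55 0" --pt "0.18 -2.55 0" --spin '[1,2,2.8,3.6,4.4,4.8,4.9,4.9]'

```text
time: 12.68
tcp_pos: [573.8, -31.6, 62.7]
eef_rot: [2.811, 1.402, 0.0]
ft_force: [1.0, -3.4, 1.2]
gripper_width: 0.0
```

>>> send_rows --fingers '[-1,-1,-1,-1,-1,-1,-1,-1]' --pt "0 0.4 0" --pt "0 1.2 0" --pt "0 1.8 0" --pt "0 1.8 -2" --pt "0 1.8 -4" --pt "-2 1.8 -5" --pt "-3 0 -5" --pt "-3 0 -5" --spin '[0,0,0,0,0,0,0,0]'

```text
time: 13.68
tcp_pos: [524.0, -90.7, 186.6]
eef_rot: [-2.808, -1.396, 0.004]
ft_force: [0.2, 0.2, -0.2]
gripper_width: -0.0
```

Run:
```python
from h import *
C=np.array([644.6,102.1])
for c in("wrist","top","side"):
    M=snap(c,c+"9")
    for q in ("worm_top","handle","cup"):
        for d in pinpoint(q,c)[:1]:
            p=(M@np.r_[d["at"],1])[:3]; v=p[:2]-C
            print(c,q,round(d["conf"],2),p.round(1),"phi",(7.65-np.degrees(np.arctan2(v[0],-v[1]))).round(1))
print(get_obs()["time"],get_obs()["tcp_pos"])
a=cv2.resize(cv2.imread("pics/wrist9.png"),(480,300));b=cv2.resize(cv2.imread("pics/top9.png"),(480,300))
cv2.imwrite("pics/end.png",np.vstack([a,b]))
```

```text
wrist handle 0.57 [549.8 -13.7  68. ] phi 46.9
wrist cup 0.76 [ 559.5 -304.7    0. ] phi 19.5
top worm_top 0.55 [609.1  67.8  78. ] phi 53.6
top cup 0.71 [ 559.  -306.4    0.8] phi 19.5
side worm_top 0.76 [606.4  62.4  77.7] phi 51.6
side handle 0.58 [552.1 -13.4  67.3] phi 46.3
side cup 0.93 [ 557.5 -304.2    1. ] phi 19.7
14.275 [528.63261615 -90.97434504 187.45959712]
```

View pics/end.png

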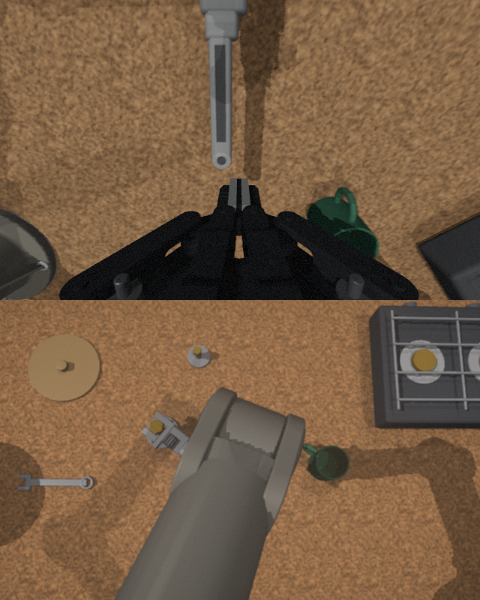

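```bash
python3 -c "from plant import *; print(finish_job())"
```

```text
the job is handed in; nothing more can be done
None
```

I rolled the wrench's jaws shut on the cap, swung the handle about 46° clockwise, and handed the job in at about 14 s. No verdict came back.

- **Jaws:** I made two strokes on the worm roller with the shut fingertips at about 10 N. In the second stroke the tip dragged at about 4 N and lagged, as if slipping at the stop. The close wrist picture then showed the moving jaw touching the cap, where there had been a gap of about 17 px (in the enlarged crop). The roller angle itself can't be read, so "snug" rests on these two signs.
- **Swing:** I pushed the handle along an arc from its far side, only after that check, and then drew the arm back. Two camera fixes on the handle put it at 46.3° and 46.9°. The roller fixes read 52–54°, which comes to about 45–47° once its sideways offset on the wrench is taken off.
- **Cup:** the cameras found it within about 4 mm of its first position, which is within their error, and it was still upright.
- **At hand-in:** the gripper was clear, with wrist force near zero.

The last top picture missed the handle because the arm hid it. The wrist picture missed the worm because it was out of view.

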